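# Prop the tilting stage level with the right spacer bar

### The job

Of the three look-alike spacer bars, pick the one whose height will hold the tilting stage's plate level, and set it down on the dark strip marked on the stage's base, same face up as now and lengthwise along the strip. Then take the raised plate by its tongue and bring it down gently, without letting it drop, until it rests level on the bar; let go. Leave the other two bars and the beaker, bottle and petri dish standing where they are.

Things in the scene. Friction and masses are not known exactly. Their poses are not given: they have to be found in the camera images.
- stand: aluminium base of the tilting stage, fixed to the bench, 180 (x) x 140 (y) x 8 mm thick; origin at the centre of its underside; z up. Two hinge cheeks, 26 mm thick in x and up to 73 mm high, stand at x = +65 mm, y = +-64 mm. The base carries the marked strip and the hinged plate
- hinge (a point): middle of the plate's hinge axis, which runs along the stand's y, at x = +65 mm, y = 0, z = 60 mm of the stand; axes as the stand's. The steel plate is 8 mm thick, 112 mm wide and reaches 125 mm from the axis, its middle plane passing through the axis; when level it lies over the base, its underside 48 mm above the base's top face
- strip (a point): centre of the dark flat strip painted on the base's top face, 46 mm in the stand's x by 106 mm in the stand's y, at x = -35 mm, y = 0, z = 8 mm of the stand; axes as the stand's
- plate (a joint): angle of the plate in rad: 0 = level, reaching from the hinge to the stand's -x; grows as the tongue end rises; 1.57 = upright; 1.85 = upper stop, leaning back beyond upright, where it stays by its own weight; -0.30 = lower stop. The plate weighs 0.25 kg, the hinge is almost free: brought forward past upright it falls unless held
- tongue (a point): grip point in the dark tongue at the middle of the plate's free edge, 152 mm from the hinge axis. The tongue is 24 mm wide (along the hinge axis), 10 mm thick, and reaches from 125 to 176 mm from the axis. Site x points along the plate to the hinge, y along the hinge axis. Gripped across its width it can turn between the fingertips, so a gripper can point down all the way
- bar_low: grey plastic spacer bar lying on the bench, 90 (x) x 30 (y) x 36 mm high; origin at the centre of its underside, x along its length, z up; about 0.1 kg
- bar_mid: grey plastic spacer bar lying on the bench, 90 (x) x 30 (y) x 48 mm high; origin at the centre of its underside, x along its length, z up; about 0.13 kg
- bar_high: grey plastic spacer bar lying on the bench, 90 (x) x 30 (y) x 60 mm high; origin at the centre of its underside, x along its length, z up; about 0.17 kg
- beaker: clear plastic beaker, 59 mm across, 72 mm high, origin at the centre of its underside; leave alone
- bottle: small brown lab bottle with a black cap, 50 mm across, 105 mm high, origin at the centre of its underside; leave alone
- petri: petri dish, 64 mm across, 16 mm high, origin at the centre of its underside; leave alone

How it is judged:
By the outcome, as a careful person would: the job done as asked, in the order asked, and still so for the second after the job is handed in, with the robot touching nothing.
It also fails if it takes over 58 s, if anything falls off the work surface, if the arm or the gripper's body presses on something with over 40 N, if the wrist force passes 120 N, or if a joint passes its speed limit or range.

### The arm

A 6-joint arm with a two-finger parallel gripper is mounted at the origin on a cart in front of the work surface, level with it; the furniture and walls round the work are solid. World frame = base frame: x ahead of the robot, y to its left, z up, the work surface at z = 0. Lengths are in m, angles in degrees, forces in N, time in s.
With the tool pointing down it reaches from about 0.4 to 0.825 m from the base axis. Payload 7 kg.
Tool frame: the origin (TCP) lies at the very end of the fingers, on their centre line; the grasp point (between the pads) lies 19 mm behind it; z points along the fingers, y is the direction in which the jaws open and shut (so a half turn about z gives the same grasp; the last joint's range is limited). The gripper opens to 88 mm and grips with 3 to 60 N. Pads are 19 mm wide; open, the fingers measure 130 mm over their backs; the gripper's body (78 mm by 193 mm) begins 47 mm behind the grasp point.
Start: joints at [86.121, 20.546, 0.682, 0, -70.136, -16.507], TCP at [0.235, 0.633, 0.227] pointing down, gripper open.
Joint ranges: [-176.03, 176.03], [-82.01, 121.73], [-58.28, 71.71], [-173.87, 95.51], [-174.79, -0.11], [-173.66, 173.66]. Speed limits (degrees/s): [136.94, 136.94, 172.46, 180, 180, 180].

### API

Orientations are given as [roll, pitch, yaw] about the fixed x, y, z axes, in that order (R = Rz(yaw) Ry(pitch) Rx(roll)).
In Python, from plant import ctrl gives the robot as it stands.
- The arm moves only by the tool move_arm, never from a script. Its argument "increments" is a list of rows, each a list of 2 entries, a list of its own where there are three numbers: the shift along the world's x, y, z in mm, then the turn about the world's z in rad. A call has exactly 8 rows; each row shifts and turns the pose as measured when the row begins; what a row does not reach is not made up. A row lasts 1/10 s, in which the tool goes at most 50 mm and 8.59 degrees, less where a joint would pass 70% of its speed; a pose out of reach is approached as far as the arm can. A call with a gripper value outside its range is refused whole. "jaw" is the gripper command: -1 is shut, 1 is fully open, values between are in proportion, set as the call begins (left out, the last holds). The fingers move at their own pace and stop on an object; the grip force is fixed at half the most. Time passes only in rows, so rows that do not move let the fingers close, or fill a call up. It gives the time, the measured TCP pose, the force and the opening at its end, in the units of the state.
- ctrl.get_obs(): the state, without advancing time (a new reading comes with each control period).
- ctrl.snapshot(name): name is "scene" or "side" or "wrist"; returns a dict with "color" (480x640x3 uint8, red, green, blue), "fx", "fy", "cx", "cy" (pixels), "R" (3x3) and "t" (3): a world point X has camera coordinates R X + t. Camera axes: x right, y down, z forward; pixel columns grow to the right and rows downward; lengths in m; the calibration is good to about 2 mm. The wrist camera is an equidistant fisheye: a pixel r from the principal point sees the ray r / f radians off the axis. A picture is of the moment at which its call begins. There is no depth.
- ctrl.close_job(): hands the job in, once; it reports no verdict.
The state is a dict: "clock": time; "joint_pos": joint angles; "qvel": joint speeds; "tau": joint torques, N m; "tool_pos": TCP position; "orientation": TCP orientation; "force": force on the tool from outside, world axes, zero at the start; "moment": the same for the moment, N m; "opening": finger opening in m.
Only numpy, scipy, OpenCV 4.12 (cv2) and the standard library are available. Lean on these libraries where they do the work, as an engineer would, in place of code of your own. Each camera call takes 0.05 s, during which the arm holds its last target.

## Working session

There is one attempt and no reset: what is moved stays moved. The work goes in short steps, Python scripts to look and compute and a tool call to move; the robot and the scene stay as the last step left them, time stands still between calls to the robot, and variables do not carry over. Pictures are saved under pics/ and viewed, and the job is handed in when it is done.

Besides the shell and the picture viewer there is one more tool, called after "Request:" as name(argument=value, ...), one argument or row to a line, values as JSON. move_arm: Moves the arm, as the interface text tells. Its arguments: {"type":"object","properties":{"increments":{"type":"array","items":{"type":"array"}},"jaw":{"type":"number"}},"required":["increments"]}

```bash
mkdir -p pics; ls
python3 - <<'E'
from plant import ctrl
import cv2
for n in ("scene","side","wrist"):
    s=ctrl.snapshot(n); cv2.imwrite(f"pics/{n}0.png",s["color"][:,:,::-1])
    print(n,s["fx"],s["fy"],s["cx"],s["cy"],s["R"],s["t"])
print(ctrl.get_obs())
E
```

```text
pics
scene 544.5949000190154 544.5949000190154 322.14531950193174 236.3305872153656 [[ 0.6440323  -0.76464278  0.02331974]
 [-0.45008501 -0.40338797 -0.79668164]
 [ 0.61858377  0.50259284 -0.60394914]] [-0.41960015  0.30954247  0.93063881]
side 517.4946556710202 517.4946556710202 327.4310968812628 234.63880141870487 [[-0.83646272 -0.54787684 -0.01269218]
 [-0.43834713  0.68278091 -0.58451863]
 [ 0.3289102  -0.48336446 -0.81128101]] [0.48088563 0.32703025 0.83193903]
wrist 371.64829954431775 371.64829954431775 321.7430836395864 238.15532816788584 [[-0.34868817 -0.93723756  0.00151885]
 [-0.90481598  0.33704778  0.26020537]
 [-0.24438618  0.08935625 -0.9655521 ]] [ 0.67465096 -0.03244254  0.38980247]
{'clock': 0.15, 'joint_pos': array([ 8.61220534e+01,  2.05819170e+01,  6.47154730e-01, -1.38379632e-02,
       -7.01372039e+01, -1.65069831e+01]), 'qvel': array([-0.02805905, -0.09469175,  0.09988949,  0.02406625,  0.09380187,
       -0.07022781]), 'tau': array([-7.73121865e-04, -5.83273959e+01,  2.93291456e+01,  7.00120345e+00,
        8.80811509e-03, -1.14360469e-04]), 'tool_pos': array([0.23502052, 0.63237448, 0.22585155]), 'orientation': array([ 1.79927303e+02, -7.97539295e-03, -2.03896345e+01]), 'force': array([ 0.160047  , -0.02233997, -0.1337811 ]), 'moment': array([-0.00626929, -0.00873494,  0.01755906]), 'opening': 0.0877433290891322}
```

View pics/scene0.png

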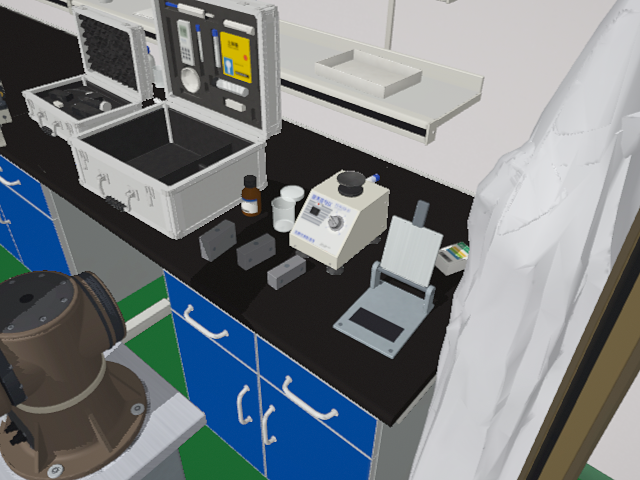

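View pics/side0.png

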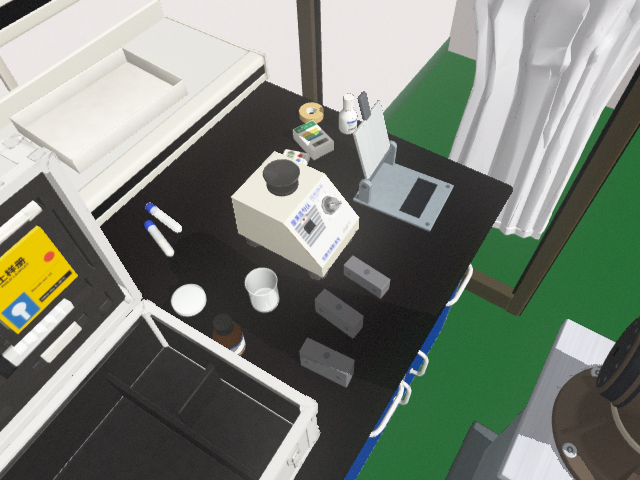

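View pics/wrist0.png

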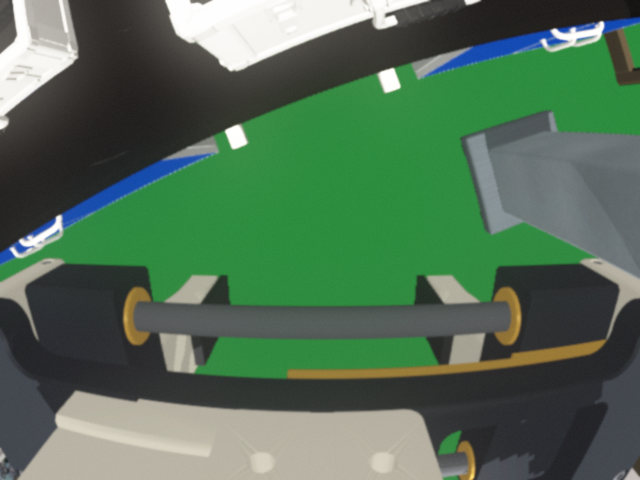

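The scene and side views both show three grey bars: scene at about (217,240), (256,250) and (287,272), side at (327,360), (339,312) and (366,276). The stage is at scene (385,310) and side (400,180), with its plate leaning back. I'll zoom in on both.

Run:
```python
import cv2
a=cv2.imread("pics/scene0.png"); b=cv2.imread("pics/side0.png")
def crop(im,x0,y0,w,h,k,n):
    cv2.imwrite(n,cv2.resize(im[y0:y0+h,x0:x0+w],None,fx=k,fy=k,interpolation=cv2.INTER_CUBIC))
crop(a,190,210,130,90,6,"pics/c_bars_scene.png")
crop(b,290,245,110,145,4,"pics/c_bars_side.png")
crop(a,325,195,125,165,3.6,"pics/c_st_scene.png")
crop(b,340,85,125,145,4,"pics/c_st_side.png")
```

```text
(no output)
```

View pics/c_bars_scene.png

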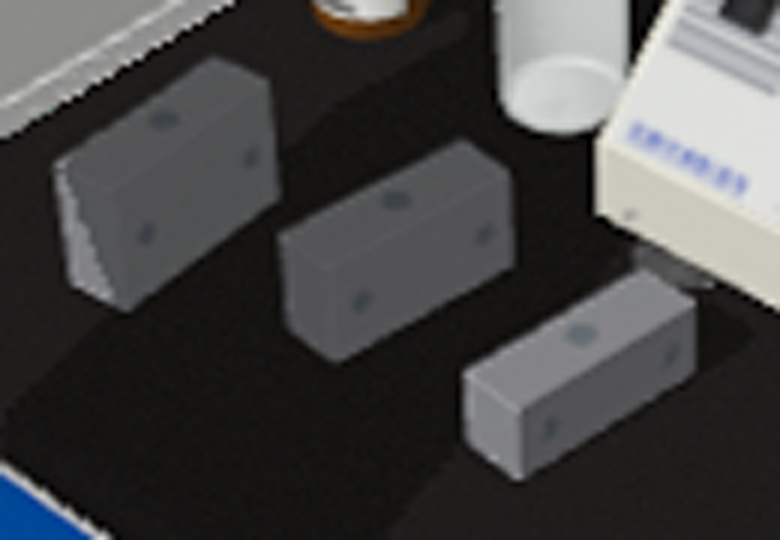

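View pics/c_bars_side.png

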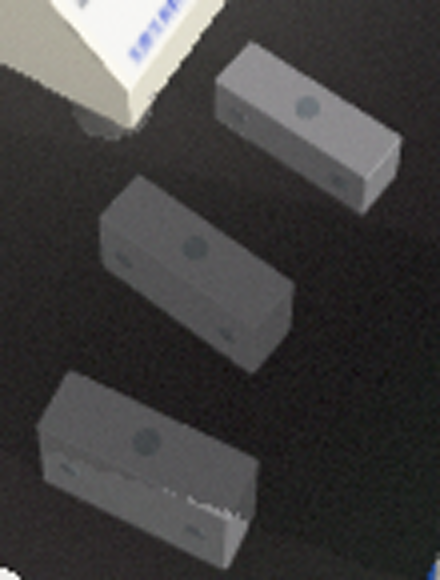

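View pics/c_st_scene.png

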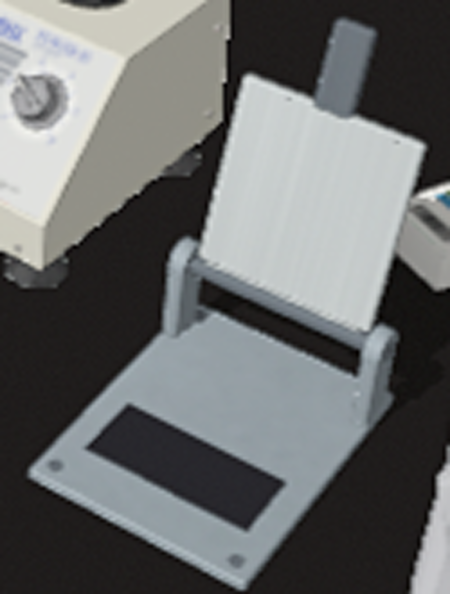

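View pics/c_st_side.png

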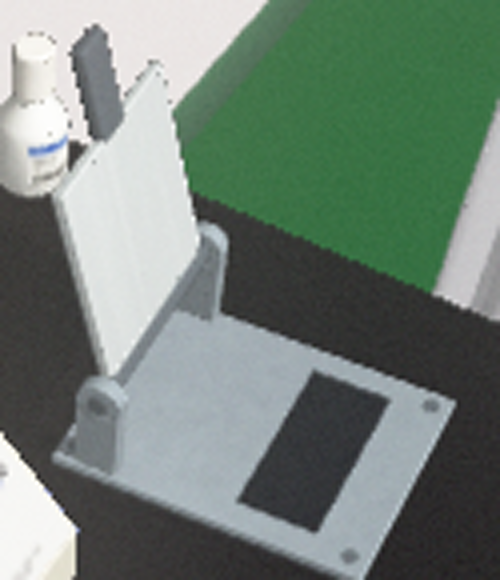

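The middle bar is the likely 48 mm candidate, in scene crop with top corners (462,138), (512,172), (330,268), (278,235). The strip corners are clear in both views. Next I'll triangulate these and check them against the known sizes.

```bash
cat > h.py <<'E'
import numpy as np, cv2
CAL={"scene":(544.5949,322.14532,236.33059,np.array([[0.6440323,-0.76464278,0.02331974],[-0.45008501,-0.40338797,-0.79668164],[0.61858377,0.50259284,-0.60394914]]),np.array([-0.41960015,0.30954247,0.93063881])),
"side":(517.49466,327.4311,234.6388,np.array([[-0.83646272,-0.54787684,-0.01269218],[-0.43834713,0.68278091,-0.58451863],[0.3289102,-0.48336446,-0.81128101]]),np.array([0.48088563,0.32703025,0.83193903]))}
def ray(c,p):
    f,cx,cy,R,t=CAL[c]; d=R.T@np.array([(p[0]-cx)/f,(p[1]-cy)/f,1]); return -R.T@t,d/np.linalg.norm(d)
def plane(c,p,z):
    o,d=ray(c,p); return o+d*(z-o[2])/d[2]
def tri(p,q):
    A=np.zeros((3,3));b=np.zeros(3);L=[ray("scene",p),ray("side",q)]
    for o,d in L:
        M=np.eye(3)-np.outer(d,d);A+=M;b+=M@o
    X=np.linalg.solve(A,b); e=[np.linalg.norm(np.cross(X-o,d)) for o,d in L]
    return X,max(e)*1e3
def proj(c,X):
    f,cx,cy,R,t=CAL[c]; q=R@X+t; return np.array([f*q[0]/q[2]+cx,f*q[1]/q[2]+cy])
E
python3 - <<'E'
from h import *
np.set_printoptions(precision=4,suppress=True)
SB=lambda u,v:((u+.5)/6-.5+190,(v+.5)/6-.5+210)
DB=lambda u,v:((u+.5)/4-.5+290,(v+.5)/4-.5+245)
SS=lambda u,v:((u+.5)/3.6-.5+325,(v+.5)/3.6-.5+195)
DS=lambda u,v:((u+.5)/4-.5+340,(v+.5)/4-.5+85)
print("bars: hole centre tops")
for n,a,b in [("left",(163,121),(147,442)),("mid",(396,200),(195,248)),("right",(582,334),(307,107))]:
    print(n,*tri(SB(*a),DB(*b)))
z=.048
s=[plane("scene",SB(*p),z) for p in [(462,138),(512,172),(330,268),(278,235)]]
d=[plane("side",DB(*p),z) for p in [(100,215),(140,177),(293,284),(255,325)]]
for L in (s,d):
    L=np.array(L);print(L, L.mean(0), np.linalg.norm(L-np.roll(L,-1,0),axis=1))
s=[tri(SS(*a),DS(*b)) for a,b in [((127,405),(238,501)),((285,485),(316,371)),((249,529),(389,399)),((87,447),(317,531))]]
for x in s: print(x)
for nm,L in (("s",[plane("scene",SS(*a),.008) for a in [(127,405),(285,485),(249,529),(87,447)]]),("d",[plane("side",DS(*a),.008) for a in [(238,501),(316,371),(389,399),(317,531)]])):
    L=np.array(L);print(L,L.mean(0),np.linalg.norm(L-np.roll(L,-1,0),axis=1))
print("tongue top mid", tri(SS(356,24),DS(90,35)), "tongue base",tri(SS(336,108),DS(108,135)))
print("hinge knuckles")
E
```

```text
bars: hole centre tops
left [0.4669 0.1658 0.0606] 0.9066049395642675
mid [0.5018 0.0741 0.0492] 0.846069835180877
right [ 0.5011 -0.0231  0.0371] 0.5683920263618976
[[0.5468 0.0843 0.048 ]
 [0.544  0.0545 0.048 ]
 [0.4566 0.0639 0.048 ]
 [0.4573 0.0928 0.048 ]] [0.5012 0.0739 0.048 ] [0.03   0.0879 0.0289 0.0899]
[[0.5479 0.0823 0.048 ]
 [0.5436 0.0561 0.048 ]
 [0.4571 0.0647 0.048 ]
 [0.4609 0.0906 0.048 ]] [0.5024 0.0734 0.048 ] [0.0265 0.0868 0.0262 0.0875]
(array([ 0.5286, -0.2082,  0.0087]), np.float64(0.8110249550710127))
(array([ 0.5365, -0.313 ,  0.0086]), np.float64(0.7182472581913357))
(array([ 0.494 , -0.3164,  0.0094]), np.float64(0.37408576257301307))
(array([ 0.4843, -0.2122,  0.0101]), np.float64(0.1638955991551379))
[[ 0.5282 -0.2078  0.008 ]
 [ 0.5362 -0.3127  0.008 ]
 [ 0.4956 -0.3158  0.008 ]
 [ 0.4858 -0.2111  0.008 ]] [ 0.5114 -0.2618  0.008 ] [0.1052 0.0407 0.1052 0.0425]
[[ 0.5296 -0.2093  0.008 ]
 [ 0.5374 -0.3141  0.008 ]
 [ 0.494  -0.3173  0.008 ]
 [ 0.485  -0.2139  0.008 ]] [ 0.5115 -0.2637  0.008 ] [0.1051 0.0435 0.1038 0.0448]
tongue top mid (array([ 0.6564, -0.2503,  0.2317]), np.float64(0.7930581523292541)) tongue base (array([ 0.6448, -0.2504,  0.1787]), np.float64(2.0455552061893503))
hinge knuckles
```

Triangulated hole heights are 60.6, 49.2 and 37.1 mm from left to right, so the middle bar is bar_mid. The strip measures about 105 × 43 mm at z ≈ 8 mm. The tongue tip is at (0.656, -0.250, 0.232), against about (0.659, -0.250, 0.229) predicted from the strip pose. Next I'll check the base corners and the obstacles.

Run:
```python
from h import *
np.set_printoptions(precision=4,suppress=True)
SS=lambda u,v:((u+.5)/3.6-.5+325,(v+.5)/3.6-.5+195)
DS=lambda u,v:((u+.5)/4-.5+340,(v+.5)/4-.5+85)
# strip by mask, hole-free quad
for c,n,roi in (("scene","pics/scene0.png",(340,300,410,350)),("side","pics/side0.png",(395,172,442,222))):
    im=cv2.imread(n);x0,y0,x1,y1=roi;g=cv2.cvtColor(im[y0:y1,x0:x1],cv2.COLOR_BGR2GRAY)
    m=(g<90).astype(np.uint8); k,lab,st,ce=cv2.connectedComponentsWithStats(m)
    cx=np.array([(x1-x0)/2,(y1-y0)/2]); i=max(range(1,k),key=lambda i:st[i,4]-20*np.linalg.norm(ce[i]-cx))
    pts=np.argwhere(lab==i)[:,::-1]+[x0,y0]
    W=np.array([plane(c,p,.008)[:2] for p in pts]); r=cv2.minAreaRect((W*1000).astype(np.float32)); print(c,len(pts),W.mean(0),r)
print("base front corners", [tri(SS(*a),DS(*b)) for a,b in [((29,470),(366,578)),((243,588),(456,402))]])
for n,a,b in [("case R rim",(265,150),(147,307)),("case front rim",(172,183),(315,405)),("machine low front",(332,262),(326,272)),("machine left front",(292,235),(0,0)),("cup",(351,180),(282,165)),("tongue tip",SS(356,24),DS(90,35))]:
    if b!=(0,0): print(n,*tri(a,b))
for n,c,p,z in [("beaker bottom","scene",(283,228),0),("beaker bot side","side",(266,308),0),("bottle bot scene","scene",(251,213),0),("mach front foot","scene",(333,268),0),("machine left bottom edge","scene",(291,240),0.01),("mach front edge side","side",(326,273),0.01),("bench edge","scene",(205,290),0),("bench edge2","scene",(300,362),0)]:
    print(n,plane(c,p,z))
```

```text
scene 835 [ 0.5108 -0.2622] ((510.96270751953125, -261.0893859863281), (45.21744155883789, 105.04994201660156), 5.416230201721191)
side 780 [ 0.5113 -0.2619] ((511.6116638183594, -263.1787414550781), (45.41353988647461, 104.47655487060547), 4.874691486358643)
base front corners [(array([ 0.4489, -0.1986,  0.0099]), np.float64(0.295478215064064)), (array([ 0.4617, -0.3361,  0.0061]), np.float64(0.9529173278278227))]
case R rim [0.7419 0.277  0.1209] 2.592065073302387
case front rim [0.4239 0.2652 0.1616] 7.4637959622953
machine low front [ 0.616  -0.035  -0.0382] 25.519625170459143
cup [ 0.6974 -0.0475  0.1846] 7.409091511502088
tongue tip [ 0.6564 -0.2503  0.2317] 0.7930581523292541
beaker bottom [0.6327 0.1138 0.    ]
beaker bot side [0.6296 0.1281 0.    ]
bottle bot scene [0.625  0.2217 0.    ]
mach front foot [ 0.5962 -0.0794  0.    ]
machine left bottom edge [0.6001 0.056  0.01  ]
mach front edge side [0.5734 0.0072 0.01  ]
bench edge [0.3526 0.0831 0.    ]
bench edge2 [ 0.3408 -0.2065  0.    ]
```

Strip centre is (0.511, -0.262) and stand yaw is about 5.1°, with both views and the base corners agreeing. Next move is to hover over bar_mid at (0.502, 0.074), yaw -5.7°.

Request:
move_arm(
  increments=[
    [[10,-20,4],0.016],
    [[17,-36,4],0.016],
    [[17,-36,2],0.016],
    [[17,-36,0],0.016],
    [[17,-36,0],0.016],
    [[17,-36,0],0.016],
    [[17,-36,0],0.016],
    [[17,-36,0],0.016],
  ],
  jaw=0.3,
)

```text
clock: 0.95
tool_pos: [0.3643, 0.3527, 0.2315]
orientation: [179.6, -0.0, -12.4]
force: [0.2, -0.2, 1.0]
opening: 0.0571
```

Request:
move_arm(
  increments=[
    [[17,-36,0],0.016],
    [[17,-36,0],0.016],
    [[17,-36,0],0.016],
    [[17,-36,0],0.016],
    [[17,-36,-5],0.016],
    [[17,-36,-10],0.016],
    [[17,-36,-15],0.016],
    [[10,-16,-15],0.008],
  ],
)

```text
clock: 1.75
tool_pos: [0.4969, 0.0712, 0.1879]
orientation: [179.8, -0.3, -5.2]
force: [-0.2, 1.3, -0.2]
opening: 0.0573
```

Request:
move_arm(
  increments=[
    [[5,3,-10],-0.005],
    [[0,0,-15],0],
    [[0,0,-15],0],
    [[0,0,-15],0],
    [[0,0,-15],0],
    [[0,0,-10],0],
    [[0,0,-5],0],
    [[0,0,0],0],
  ],
)

```text
clock: 2.55
tool_pos: [0.5018, 0.0733, 0.097]
orientation: [179.7, -0.1, -5.8]
force: [0.1, 0.3, -0.1]
opening: 0.0572
```

Run:
```python
from plant import ctrl
import cv2
o=ctrl.get_obs();print(o["tool_pos"],o["orientation"],o["joint_pos"])
for n in ("wrist","side"):
    s=ctrl.snapshot(n); cv2.imwrite(f"pics/{n}1.png",s["color"][:,:,::-1])
```

```text
[0.50176873 0.07331593 0.09697942] [ 1.79736956e+02 -1.06895189e-01 -5.83504255e+00] [ 30.75821126  12.11280755 -30.33793481   0.37216484 -47.62084413
  53.15547695]
```

View pics/wrist1.png

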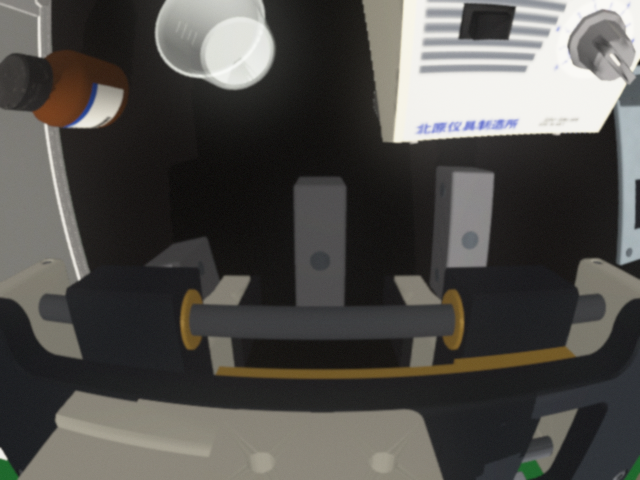

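View pics/side1.png

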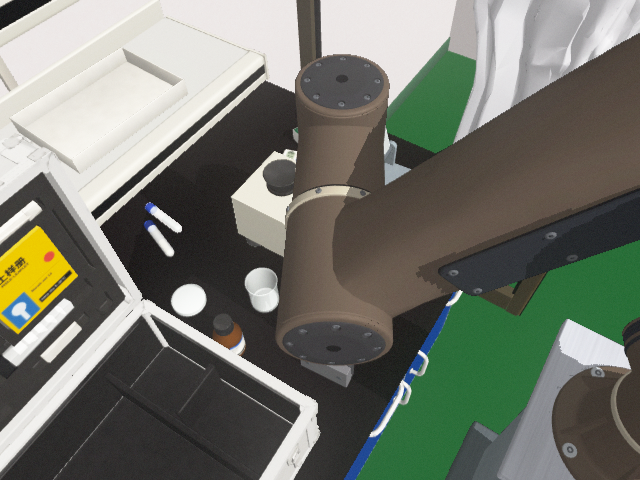

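The wrist view shows the bar centred between the fingers (bar columns 294–346, fingers 230–410) and parallel to them. Now descending to z ≈ 0.016.

Request:
move_arm(
  increments=[
    [[0,0,-12],0],
    [[0,0,-15],0],
    [[0,0,-15],0],
    [[0,0,-15],0],
    [[0,0,-12],0],
    [[0,0,-8],0],
    [[0,0,-4],0],
    [[0,0,0],0],
  ],
)

```text
clock: 3.45
tool_pos: [0.5047, 0.0748, 0.015]
orientation: [-180.0, -0.6, -5.8]
force: [-0.0, -0.3, -0.2]
opening: 0.0571
```

Request:
move_arm(
  increments=[
    [[-2,0,0],0],
    [[0,0,0],0],
    [[0,0,0],0],
    [[0,0,0],0],
    [[0,0,0],0],
    [[0,0,0],0],
    [[0,0,0],0],
    [[0,0,0],0],
  ],
  jaw=-1,
)

```text
clock: 4.25
tool_pos: [0.5034, 0.0753, 0.0168]
orientation: [-179.8, -0.7, -5.8]
force: [-0.9, -0.6, -1.9]
opening: 0.03
```

Request:
move_arm(
  increments=[
    [[0,0,10],0],
    [[0,0,20],0],
    [[0,0,30],0],
    [[0,0,30],0],
    [[0,0,30],0],
    [[0,0,30],0],
    [[0,0,25],0],
    [[0,0,5],0],
  ],
)

```text
clock: 5.05
tool_pos: [0.5005, 0.0734, 0.2073]
orientation: [-180.0, -0.6, -5.8]
force: [0.6, -0.1, -2.3]
opening: 0.0298
```

Request:
move_arm(
  increments=[
    [[0,-15,0],-0.05],
    [[0,-22,0],-0.09],
    [[0,-22,0],-0.09],
    [[0,-22,0],-0.09],
    [[0,-22,0],-0.09],
    [[0,-22,0],-0.09],
    [[0,-22,0],-0.09],
    [[0,-22,0],-0.09],
  ],
)

```text
clock: 5.85
tool_pos: [0.4944, -0.1039, 0.2033]
orientation: [179.8, -0.3, -46.8]
force: [0.2, -0.0, -1.6]
opening: 0.0299
```

Request:
move_arm(
  increments=[
    [[2,-22,0],-0.09],
    [[2,-22,0],-0.09],
    [[2,-22,0],-0.09],
    [[2,-22,0],-0.09],
    [[2,-22,0],-0.09],
    [[0,-22,0],-0.09],
    [[0,-22,0],-0.08],
    [[0,-10,0],-0.04],
  ],
)

```text
clock: 6.65
tool_pos: [0.4945, -0.2796, 0.1941]
orientation: [178.9, 0.2, -87.4]
force: [-0.1, 0.1, -1.6]
opening: 0.0299
```

Request:
move_arm(
  increments=[
    [[4,5,-5],0.014],
    [[4,5,-15],0.015],
    [[4,4,-20],0.01],
    [[1,1,-20],0.005],
    [[0,0,-15],0],
    [[0,0,-15],0],
    [[0,0,-8],0],
    [[0,0,0],0],
  ],
)

```text
clock: 7.45
tool_pos: [0.5034, -0.2614, 0.0873]
orientation: [178.5, 0.4, -84.6]
force: [-0.7, 0.3, -1.2]
opening: 0.0299
```

Run:
```python
from plant import ctrl
import cv2
o=ctrl.get_obs();print(o["tool_pos"],o["orientation"],o["joint_pos"],o["force"])
for n in ("wrist","side","scene"):
    s=ctrl.snapshot(n); cv2.imwrite(f"pics/{n}2.png",s["color"][:,:,::-1])
```

```text
[ 0.50342155 -0.26139078  0.08730623] [178.50455741   0.39950713 -84.63958892] [ -7.71262235  18.75968981 -22.0630318   -0.06562017 -50.72433866
  13.12047423] [-0.69626923  0.33718519 -1.18786411]
```

View pics/wrist2.png

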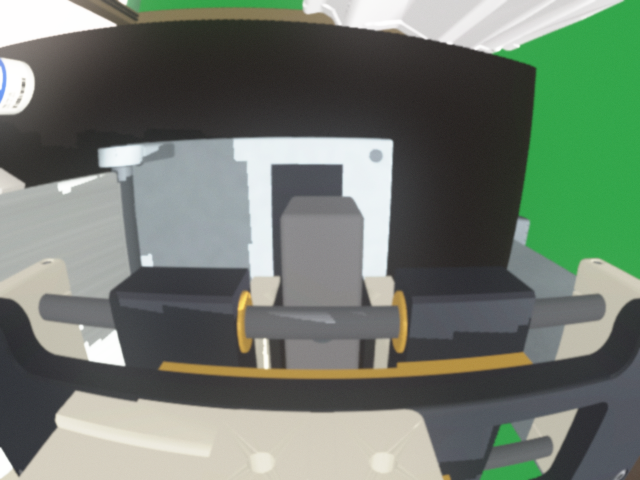

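View pics/scene2.png

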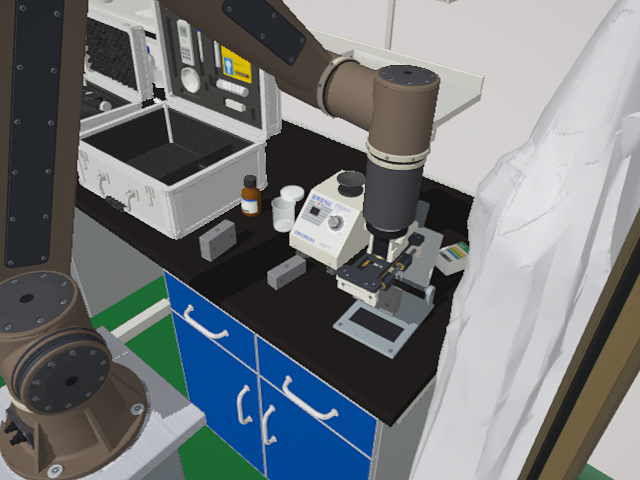

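View pics/side2.png

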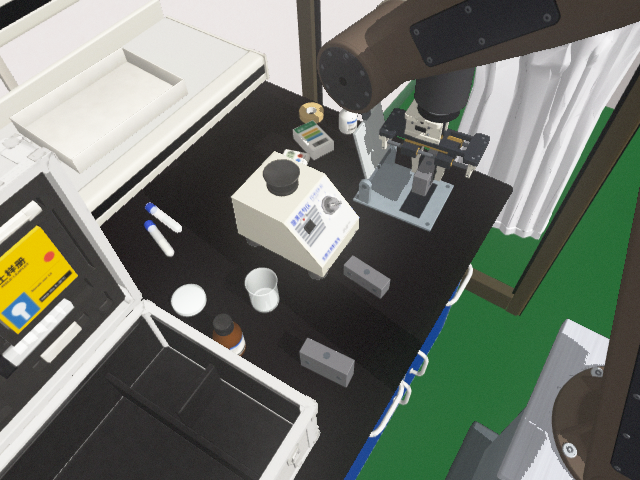

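The wrist view shows the bar over the strip, aligned with it, and the gripper clear of the plate. I'll correct by +4 / -2.5 mm and descend.

Request:
move_arm(
  increments=[
    [[2,-1,-5],-0.002],
    [[2,-1,-10],-0.002],
    [[1,-1,-10],0],
    [[0,0,-10],0],
    [[0,0,-10],0],
    [[0,0,-6],0],
    [[0,0,-3],0],
    [[0,0,0],0],
  ],
)

```text
clock: 8.4
tool_pos: [0.5108, -0.2656, 0.0315]
orientation: [178.8, 0.3, -84.9]
force: [0.0, 0.5, -1.1]
opening: 0.0296
```

Request:
move_arm(
  increments=[
    [[-2,1,-2],0],
    [[-1,0.5,-1.5],0],
    [[0,0,-1.5],0],
    [[0,0,-1],0],
    [[0,0,-1],0],
    [[0,0,0],0],
    [[0,0,0],0],
    [[0,0,0],0],
  ],
)

```text
clock: 9.2
tool_pos: [0.5085, -0.2642, 0.0256]
orientation: [179.0, 0.2, -84.9]
force: [-0.4, -0.1, -1.4]
opening: 0.0299
```

Request:
move_arm(
  increments=[
    [[0,0,-1],0],
    [[0,0,-0.5],0],
    [[0,0,-0.5],0],
    [[0,0,-0.5],0],
    [[0,0,-0.5],0],
    [[0,0,0],0],
    [[0,0,0],0],
    [[0,0,0],0],
  ],
)

```text
clock: 10.0
tool_pos: [0.5086, -0.2642, 0.0253]
orientation: [179.0, 0.2, -84.8]
force: [-0.9, 0.7, 1.9]
opening: 0.0296
```

Force z went from -1.4 to +1.9 N, so the bar is on the base. Releasing.

Request:
move_arm(
  increments=[
    [[0,0,0],0],
    [[0,0,0],0],
    [[0,0,0],0],
    [[0,0,0],0],
    [[0,0,0],0],
    [[0,0,5],0],
    [[0,0,15],0],
    [[0,0,20],0],
  ],
  jaw=0.2,
)

```text
clock: 10.8
tool_pos: [0.5071, -0.2639, 0.0637]
orientation: [178.7, 0.3, -84.9]
force: [-0.0, -0.1, 0.2]
opening: 0.0525
```

Request:
move_arm(
  increments=[
    [[-5,0,25],0],
    [[-5,0,30],0],
    [[-5,0,30],0],
    [[-5,0,30],0],
    [[-5,0,30],0],
    [[-5,0,30],0],
    [[-5,0,30],0],
    [[-5,0,30],0],
  ],
)

```text
clock: 11.6
tool_pos: [0.4629, -0.2633, 0.3097]
orientation: [178.6, 0.3, -84.8]
force: [0.3, 0.1, 0.0]
opening: 0.0529
```

Run:
```python
from plant import ctrl
import cv2
o=ctrl.get_obs();print(o["tool_pos"],o["orientation"],o["joint_pos"],o["force"])
for n in ("wrist","side","scene"):
    s=ctrl.snapshot(n); im=s["color"][:,:,::-1]; cv2.imwrite(f"pics/{n}3.png",im)
    if n=="side": cv2.imwrite("pics/side3c.png",cv2.resize(im[85:230,330:490],None,fx=4,fy=4,interpolation=cv2.INTER_CUBIC))
    if n=="scene": cv2.imwrite("pics/scene3c.png",cv2.resize(im[195:360,325:450],None,fx=3.6,fy=3.6,interpolation=cv2.INTER_CUBIC))
```

```text
[ 0.4629495  -0.26332008  0.30968913] [178.64541643   0.30026853 -84.84311084] [-8.50159165e+00  5.30585628e+00 -8.45756639e+00  2.88087860e-02
 -7.76237520e+01  1.36555152e+01] [0.30874582 0.05019764 0.01396278]
```

View pics/scene3c.png

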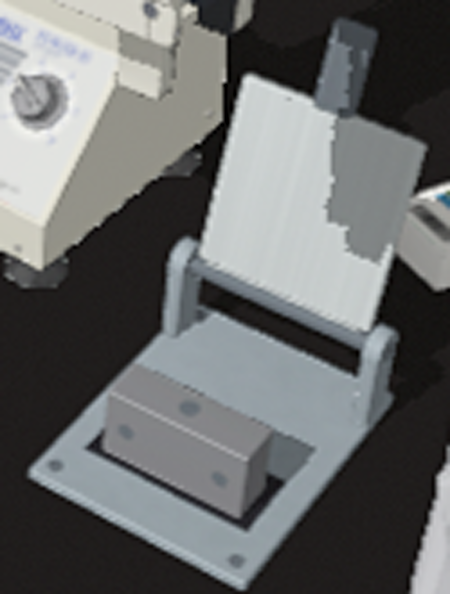

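View pics/side3c.png

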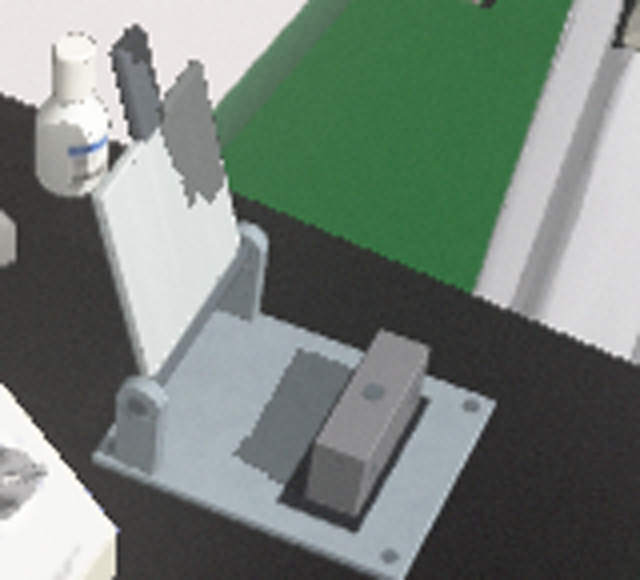

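View pics/wrist3.png

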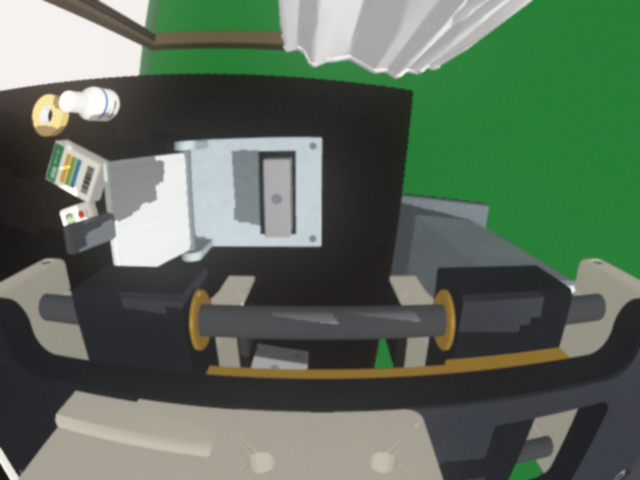

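The bar stands inside the strip, hole side up, with dark margin on all sides (scene crop about (185,440)). Next I'll compute the bar position and the tongue target.

Run:
```python
from h import *
np.set_printoptions(precision=4,suppress=True)
SS=lambda u,v:((u+.5)/3.6-.5+325,(v+.5)/3.6-.5+195)
DS=lambda u,v:((u+.5)/4-.5+330,(v+.5)/4-.5+85)
print("bar hole",tri(SS(189,408),DS(374,391)))
# tongue front face: tip corners & base corners
for n,a,b in [("tipL",(337,20),(112,41)),("tipR",(375,30),(138,27)),("baseL",(317,108),(134,138)),("baseR",(354,117),(160,125)),("plateL",(245,75),(97,193)),("plateR",(425,147),(195,62))]:
    print(n,*tri(SS(*a),DS(*b)))
y=np.radians(5.1);u=np.array([np.cos(y),np.sin(y)]);h=np.array([.511,-.2622])+.1*u
for th in (1.85,1.57,1.2,.8,.4,0): print(th,h-.153*np.cos(th)*u,.06+.153*np.sin(th)-.019)
```

```text
bar hole (array([ 0.5072, -0.2628,  0.0576]), np.float64(0.6591660769564813))
tipL [ 0.6583 -0.2394  0.2312] 3.8132497316900165
tipR [ 0.6584 -0.2604  0.2301] 0.4421076323965763
baseL [ 0.6453 -0.2414  0.178 ] 2.365453874256978
baseR [ 0.6449 -0.2618  0.1775] 2.6900516179943095
plateL [ 0.6391 -0.1958  0.1818] 1.6177319590913395
plateR [ 0.6494 -0.3066  0.1795] 0.5727969276061422
1.85 [ 0.6526 -0.2496] 0.1880751060552209
1.57 [ 0.6105 -0.2533] 0.1939999514885707
1.2 [ 0.5554 -0.2582] 0.18360198015298562
0.8 [ 0.5044 -0.2628] 0.150755481907627
0.4 [ 0.4702 -0.2658] 0.10058100637322352
0 [ 0.4582 -0.2669] 0.040999999999999995
```

Request:
move_arm(
  increments=[
    [[0,0,0],0.08],
    [[10,1,0],0.14],
    [[20,1,0],0.14],
    [[20,1,0],0.14],
    [[20,1,0],0.14],
    [[20,1,0],0.14],
    [[20,1,0],0.14],
    [[20,1,0],0.14],
  ],
  jaw=0.3,
)

```text
clock: 12.55
tool_pos: [0.5937, -0.2552, 0.3066]
orientation: [178.8, 0.6, -21.9]
force: [-0.5, -0.8, 0.7]
opening: 0.057
```

Request:
move_arm(
  increments=[
    [[15,1,0],0.13],
    [[15,1,0],0.12],
    [[12,1,-5],0.1],
    [[8,1,-5],0.05],
    [[4,0,-5],0.03],
    [[0,0,-8],0.01],
    [[0,0,-5],0],
    [[0,0,0],0],
  ],
)

```text
clock: 13.35
tool_pos: [0.6493, -0.2491, 0.2667]
orientation: [179.0, 1.5, 4.6]
force: [-0.4, 0.0, 0.3]
opening: 0.0572
```

Run:
```python
from plant import ctrl
import cv2
o=ctrl.get_obs();print(o["tool_pos"],o["orientation"],o["joint_pos"],o["force"])
for n in ("wrist","scene"):
    s=ctrl.snapshot(n); im=s["color"][:,:,::-1]; cv2.imwrite(f"pics/{n}4.png",im)
```

```text
[ 0.64927163 -0.249053    0.26667208] [179.02758044   1.4585435    4.61677365] [ -4.30715995  21.9455883    7.42694823   1.21922695 -76.77432285
  98.64396534] [-0.44537177  0.03855803  0.33105684]
```

View pics/wrist4.png

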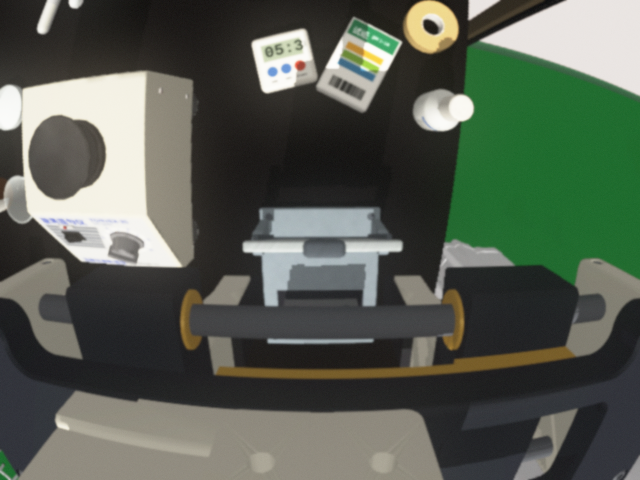

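View pics/scene4.png

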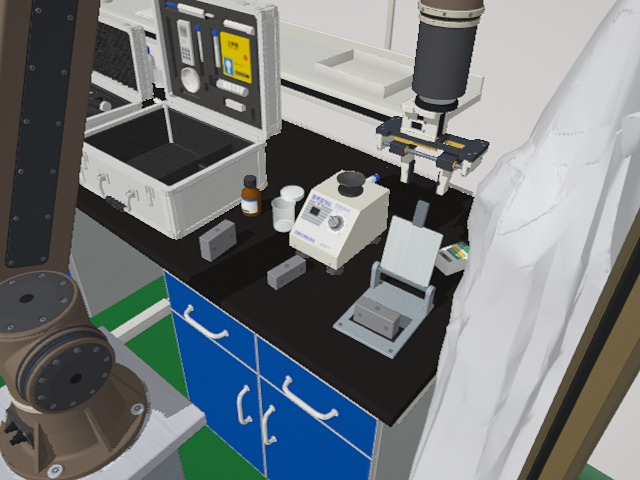

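The tongue (wrist column 324) is centred between the fingers (about 321). Descending to TCP z ≈ 0.189.

Request:
move_arm(
  increments=[
    [[2,-1,-10],0.005],
    [[1,0,-15],0.003],
    [[0,0,-15],0],
    [[0,0,-15],0],
    [[0,0,-12],0],
    [[0,0,-6],0],
    [[0,0,-2],0],
    [[0,0,0],0],
  ],
)

```text
clock: 14.25
tool_pos: [0.652, -0.2506, 0.1871]
orientation: [179.0, 1.3, 5.1]
force: [0.1, -0.5, -0.3]
opening: 0.0571
```

Request:
move_arm(
  increments=[
    [[0,0,2],0],
    [[0,0,0],0],
    [[0,0,0],0],
    [[0,0,0],0],
    [[0,0,0],0],
    [[0,0,0],0],
    [[0,0,0],0],
    [[0,0,0],0],
  ],
  jaw=-1,
)

```text
clock: 15.05
tool_pos: [0.6532, -0.251, 0.1918]
orientation: [179.0, 1.0, 5.0]
force: [0.5, -1.4, -0.3]
opening: 0.024
```

Run:
```python
from plant import ctrl
import cv2
o=ctrl.get_obs();print(o["tool_pos"],o["orientation"],o["force"],o["moment"])
for n in ("side","scene"):
    s=ctrl.snapshot(n); im=s["color"][:,:,::-1]
    im=im[60:230,300:500] if n=="side" else im[150:360,320:500]
    cv2.imwrite(f"pics/{n}5.png",cv2.resize(im,None,fx=2.8,fy=2.8,interpolation=cv2.INTER_CUBIC))
```

```text
[ 0.65316203 -0.25102841  0.19183363] [178.97025986   1.04826301   4.98165955] [ 0.46775857 -1.3835846  -0.27642675] [ 0.47701775 -0.10587382 -0.18807112]
```

View pics/scene5.png

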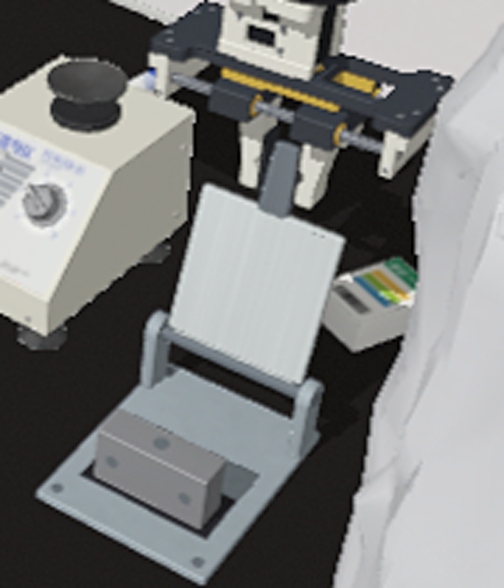

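View pics/side5.png

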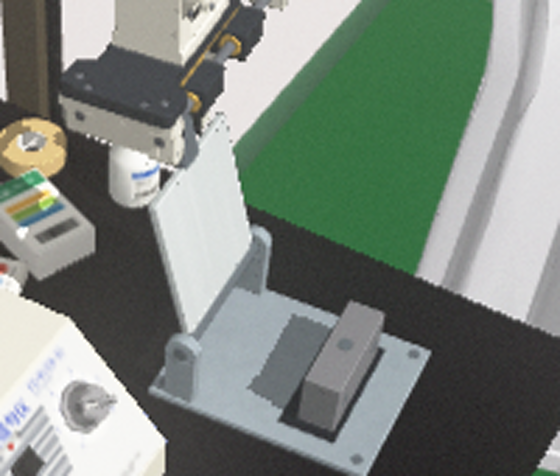

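Gripped, with opening 24.0 mm equal to the tongue width. The gripper geometry gives r = 157 mm and θ = 1.847, matching the stop at 1.85. Next I'll plan the arc.

```bash
cat > arc.py <<'E'
import sys
from h import *
from plant import ctrl
y=np.radians(5.1);u=np.array([np.cos(y),np.sin(y)]);h=np.array([.511,-.2622])+.1*u;r0=.1567
o=ctrl.get_obs();p=o["tool_pos"]
a=-(p[:2]-h)@u;b=p[2]+.019-.06
th=np.arctan2(b,a)
print("theta %.3f r %.4f lat %.4f"%(th,np.hypot(a,b),(p[:2]-h)@[-u[1],u[0]]),"yaw %.2f"%o["orientation"][2],"F",o["force"].round(1),o["opening"])
st=eval(sys.argv[1]); q=p.copy()
for s in st:
    th=max(th-s,-.02); w=np.r_[h-r0*np.cos(th)*u,.041+r0*np.sin(th)]
    print("%.3f"%th,((w-q)*1e3).round(1)); q=w
E
python3 arc.py "[.03,.05,.06,.06,.06,.06,.06,.06]"
```

```text
theta 1.846 r 0.1567 lat -0.0015 yaw 4.99 F [ 1.3 -0.7  0.4] 0.02373010742268412
1.816 [-4.7  1.1  1.2]
1.766 [-7.6 -0.7  1.7]
1.706 [-9.2 -0.8  1.5]
1.646 [-9.3 -0.8  1. ]
1.586 [-9.4 -0.8  0.4]
1.526 [-9.4 -0.8 -0.1]
1.466 [-9.3 -0.8 -0.7]
1.406 [-9.3 -0.8 -1.3]
```

Request:
move_arm(
  increments=[
    [[-4.7,-0.4,1.2],0],
    [[-7.6,-0.7,1.7],0],
    [[-9.2,-0.8,1.5],0],
    [[-9.3,-0.8,1],0],
    [[-9.4,-0.8,0.4],0],
    [[-9.4,-0.8,-0.1],0],
    [[-9.3,-0.8,-0.7],0],
    [[-9.3,-0.8,-1.3],0],
  ],
)

```text
clock: 15.95
tool_pos: [0.582, -0.2569, 0.1956]
orientation: [179.0, 0.7, 5.0]
force: [4.4, -1.9, -5.8]
opening: 0.0242
```

```bash
python3 arc.py "[.06]*8"
```

```text
theta 1.386 r 0.1572 lat -0.0010 yaw 4.99 F [ 4.4 -1.9 -5.8] 0.024185932938961877
1.326 [-9.1  0.2 -2.5]
1.266 [-9.  -0.8 -2.5]
1.206 [-8.8 -0.8 -3.1]
1.146 [-8.6 -0.8 -3.6]
1.086 [-8.4 -0.8 -4.1]
1.026 [-8.2 -0.7 -4.6]
0.966 [-7.9 -0.7 -5.1]
0.906 [-7.5 -0.7 -5.6]
```

Request:
move_arm(
  increments=[
    [[-9.1,-0.6,-2.5],0],
    [[-9,-0.8,-2.5],0],
    [[-8.8,-0.8,-3.1],0],
    [[-8.6,-0.8,-3.6],0],
    [[-8.4,-0.8,-4.1],0],
    [[-8.2,-0.7,-4.6],0],
    [[-7.9,-0.7,-5.1],0],
    [[-7.5,-0.7,-5.6],0],
  ],
)

```text
clock: 16.75
tool_pos: [0.5088, -0.2631, 0.1631]
orientation: [178.9, 0.6, 5.1]
force: [3.8, -0.3, -2.5]
opening: 0.0239
```

```bash
python3 arc.py "[.06]*8"
```

```text
theta 0.874 r 0.1592 lat -0.0007 yaw 5.12 F [ 3.8 -0.3 -2.5] 0.023916196668015092
0.814 [-5.4  0.2 -8.2]
0.754 [-6.6 -0.6 -6.7]
0.694 [-6.2 -0.6 -7. ]
0.634 [-5.8 -0.5 -7.4]
0.574 [-5.3 -0.5 -7.7]
0.514 [-4.8 -0.4 -8. ]
0.454 [-4.4 -0.4 -8.3]
0.394 [-3.8 -0.3 -8.6]
```

Request:
move_arm(
  increments=[
    [[-5.8,-0.5,-7.8],0],
    [[-6.4,-0.6,-6.9],0],
    [[-6.2,-0.6,-7],0],
    [[-5.8,-0.5,-7.4],0],
    [[-5.3,-0.5,-7.7],0],
    [[-4.8,-0.4,-8],0],
    [[-4.4,-0.4,-8.3],0],
    [[-3.8,-0.3,-8.6],0],
  ],
)

```text
clock: 17.55
tool_pos: [0.459, -0.2673, 0.0972]
orientation: [178.9, 0.9, 5.1]
force: [1.6, 1.0, 0.7]
opening: 0.0233
```

```bash
python3 arc.py "[.06,.06,.05,.05,.03,.02,.02,0]"
```

```text
theta 0.354 r 0.1622 lat -0.0004 yaw 5.13 F [1.6 1.  0.7] 0.023334517043341187
0.294 [  2.2   0.6 -10.8]
0.234 [-2.4 -0.2 -9.1]
0.184 [-1.6 -0.1 -7.7]
0.134 [-1.2 -0.1 -7.7]
0.104 [-0.6 -0.  -4.7]
0.084 [-0.3 -0.  -3.1]
0.064 [-0.2 -0.  -3.1]
0.064 [0. 0. 0.]
```

Run:
```python
from plant import ctrl
import cv2
for n in ("side","scene"):
    s=ctrl.snapshot(n); im=s["color"][:,:,::-1]
    im=im[60:230,300:500] if n=="side" else im[190:370,310:480]
    cv2.imwrite(f"pics/{n}6.png",cv2.resize(im,None,fx=3,fy=3,interpolation=cv2.INTER_CUBIC))
```

```text
(no output)
```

View pics/scene6.png

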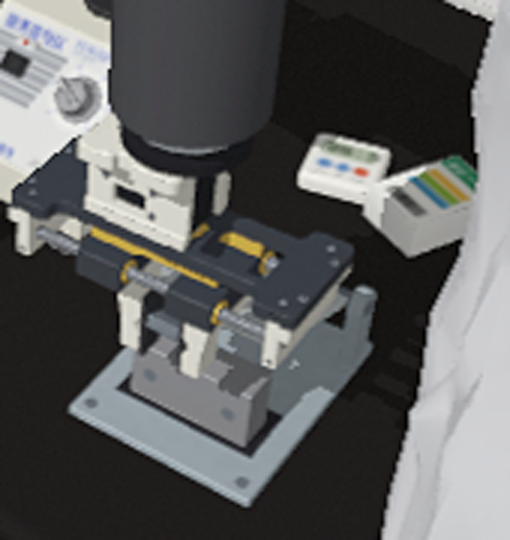

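View pics/side6.png

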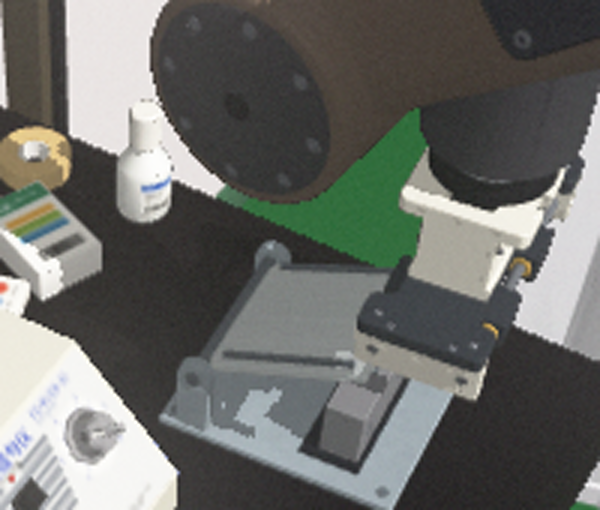

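Plate is held by the tongue and hovers about 0.35 rad above level, clear of the bar, with low forces. Continuing slowly to just above contact.

Request:
move_arm(
  increments=[
    [[0,0,-9],0],
    [[-0.5,0,-8.5],0],
    [[-1,-0.1,-8],0],
    [[-1,-0.1,-7],0],
    [[-0.6,0,-5],0],
    [[-0.4,0,-4],0],
    [[-0.3,0,-2],0],
    [[0,0,0],0],
  ],
)

```text
clock: 18.45
tool_pos: [0.4473, -0.2681, 0.0496]
orientation: [179.1, 1.8, 5.0]
force: [-1.8, 0.3, 0.7]
opening: 0.0235
```

```bash
python3 arc.py "[.02,.02,.02]"
```

```text
theta 0.052 r 0.1642 lat -0.0002 yaw 5.02 F [-1.8  0.3  0.7] 0.0235336891356738
0.032 [ 7.3  0.9 -3.5]
0.012 [-0.1 -0.  -3.1]
-0.008 [-0.  -0.  -3.1]
```

Request:
move_arm(
  increments=[
    [[1,0,-1.5],0],
    [[1,0.1,-1.5],0],
    [[1,0.1,-1.5],0],
    [[1,0,-1],0],
    [[0,0,-1],0],
    [[0,0,-0.5],0],
    [[0,0,0],0],
    [[0,0,0],0],
  ],
)

```text
clock: 19.25
tool_pos: [0.4467, -0.2682, 0.042]
orientation: [179.1, 2.3, 4.9]
force: [-3.6, -1.0, 1.0]
opening: 0.0238
```

```bash
python3 arc.py "[.02]"
```

```text
theta 0.006 r 0.1646 lat -0.0002 yaw 4.94 F [-3.6 -1.   1. ] 0.02377624920190722
-0.014 [ 7.9  0.9 -3.2]
```

Request:
move_arm(
  increments=[
    [[0,0,-1],0],
    [[0,0,-1],0],
    [[0,0,-1],0],
    [[0,0,-0.5],0],
    [[0,0,0],0],
    [[0,0,0],0],
    [[0,0,0],0],
    [[0,0,0],0],
  ],
)

```text
clock: 20.05
tool_pos: [0.4466, -0.2682, 0.0382]
orientation: [179.1, 2.3, 4.9]
force: [-3.0, -1.1, 0.5]
opening: 0.0233
```

```bash
python3 arc.py "[.02]"
python3 - <<'E'
from plant import ctrl
import cv2
for n in ("side","scene"):
    s=ctrl.snapshot(n); im=s["color"][:,:,::-1]
    im=im[130:230,340:480] if n=="side" else im[240:370,310:450]
    cv2.imwrite(f"pics/{n}7.png",cv2.resize(im,None,fx=4.5,fy=4.5,interpolation=cv2.INTER_CUBIC))
E
```

```text
theta -0.017 r 0.1647 lat -0.0002 yaw 4.94 F [-3.  -1.1  0.5] 0.02328228711609322
-0.020 [ 8.   0.9 -0.4]
```

View pics/scene7.png

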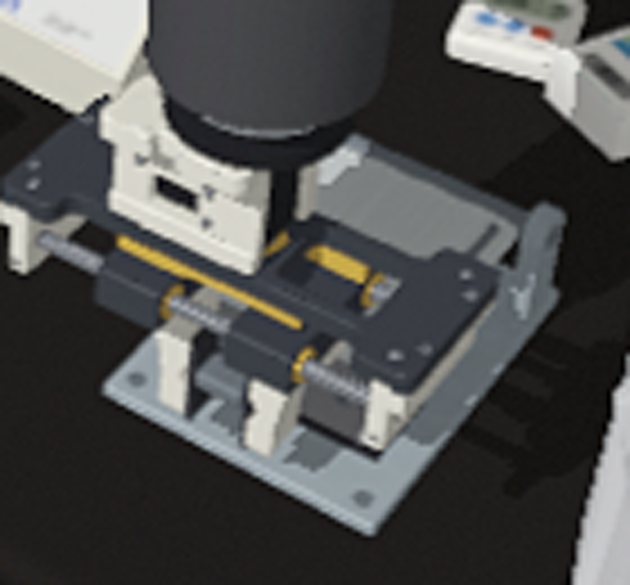

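View pics/side7.png

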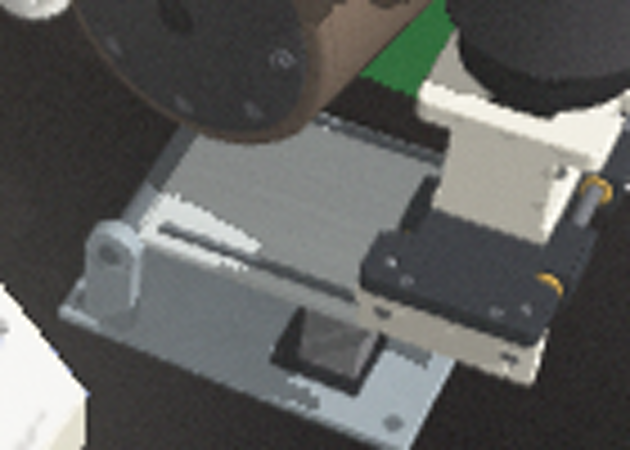

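Forces stay low, with fz ≈ 0.5 N and no clear press yet. I'll compare the plate's visible side edge with projections for several angles.

Run:
```python
from h import *
np.set_printoptions(precision=1,suppress=True)
y=np.radians(5.1);u=np.array([np.cos(y),np.sin(y),0]);v=np.array([-u[1],u[0],0]);h=np.r_[np.array([.511,-.2622])+.1*u[:2],.06]
im=cv2.imread("pics/side7.png")
for th,col in ((0,(0,255,0)),(.06,(0,0,255))):
  d=-np.cos(th)*u+np.array([0,0,np.sin(th)]);n=np.sin(th)*u+np.array([0,0,np.cos(th)])
  for nn in (-.004,.004):
    L=[h+r*d+nn*n+.056*v for r in (.03,.06,.09)]
    P=[(proj("side",X)-[340,130]+.5)*4.5-.5 for X in L]
    print(th,nn,*P)
    cv2.polylines(im,[np.array(P).round().astype(int)],False,col,1)
cv2.imwrite("pics/side7o.png",im)
```

```text
0 -0.004 [180.2 266.9] [240.  289.9] [300.8 313.3]
0 0.004 [181.5 255.4] [241.6 278.5] [302.8 301.9]
0.06 -0.004 [180.9 264.4] [241.  284.9] [302.3 305.7]
0.06 0.004 [181.1 252.6] [241.6 273. ] [303.3 293.9]
```

View pics/side7o.png

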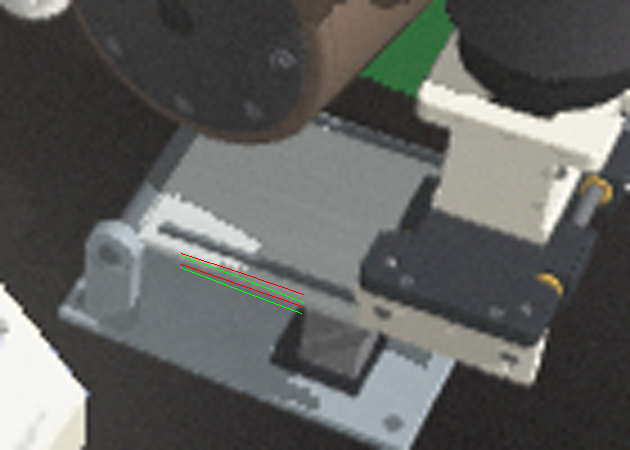

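```bash
python3 - <<'E'
from plant import ctrl
import cv2
for n,(x0,y0,w,h) in (("side",(355,165,75,60)),("scene",(330,300,80,55))):
    s=ctrl.snapshot(n); im=s["color"][:,:,::-1][y0:y0+h,x0:x0+w]
    im=cv2.convertScaleAbs(im,alpha=1.5,beta=10)
    cv2.imwrite(f"pics/{n}8.png",cv2.resize(im,None,fx=9,fy=9,interpolation=cv2.INTER_CUBIC))
E
python3 arc.py "[]"
```

```text
theta -0.017 r 0.1648 lat -0.0002 yaw 4.94 F [-3.  -0.5  1.3] 0.023739941639780122
```

View pics/side8.png

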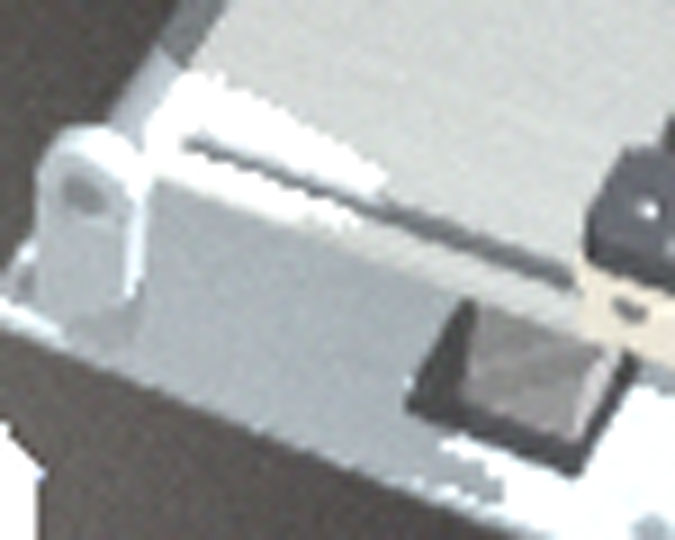

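View pics/scene8.png

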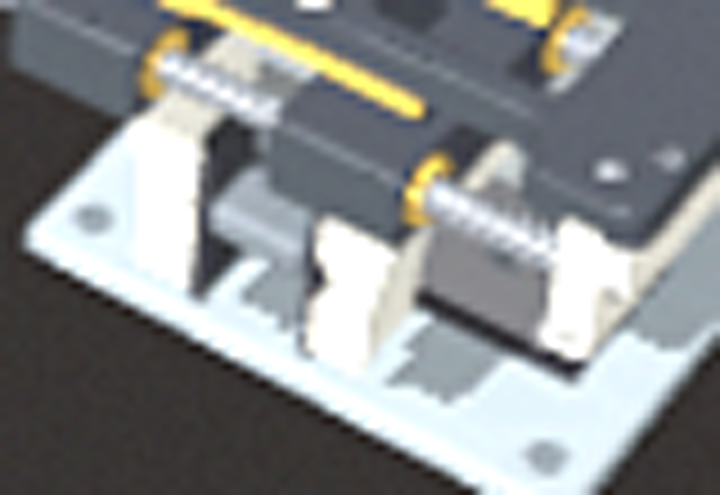

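The edge slope suggests θ ≈ 0.02, but the reading is within calibration error. I'll feel for contact with small downward steps and watch fz.

Request:
move_arm(
  increments=[
    [[0,0,-1],0],
    [[0,0,-1],0],
    [[0,0,-1],0],
    [[0,0,-1],0],
    [[0,0,0],0],
    [[0,0,0],0],
    [[0,0,0],0],
    [[0,0,0],0],
  ],
)

```text
clock: 21.05
tool_pos: [0.4465, -0.2682, 0.0344]
orientation: [179.1, 2.3, 5.0]
force: [-3.9, -0.5, 2.9]
opening: 0.0239
```

Run:
```python
from plant import ctrl
o=ctrl.get_obs();print(o["tool_pos"],o["force"],o["moment"])
```

```text
[ 0.44651094 -0.26817598  0.03435006] [-3.93586924 -0.4741171   2.86632722] [-0.1462701   0.98900302 -0.07177803]
```

Run:
```python
from plant import ctrl
import cv2
for n,(x0,y0,w,h) in (("side",(355,165,75,60)),("scene",(330,300,80,55))):
    s=ctrl.snapshot(n); im=s["color"][:,:,::-1][y0:y0+h,x0:x0+w]
    im=cv2.convertScaleAbs(im,alpha=1.5,beta=10)
    cv2.imwrite(f"pics/{n}9.png",cv2.resize(im,None,fx=9,fy=9,interpolation=cv2.INTER_CUBIC))
s=ctrl.snapshot("wrist");cv2.imwrite("pics/wrist9.png",s["color"][:,:,::-1])
```

```text
(no output)
```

View pics/side9.png

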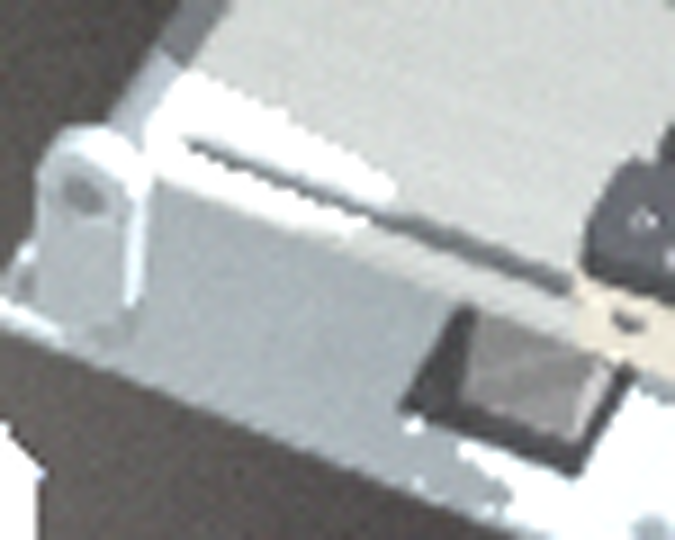

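View pics/scene9.png

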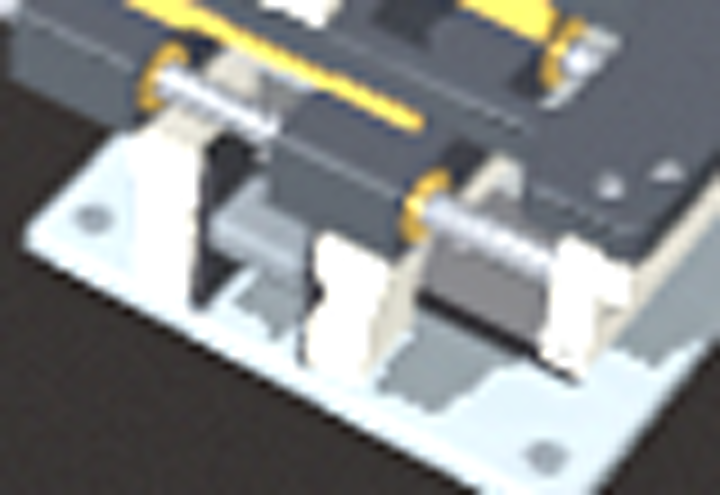

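View pics/wrist9.png

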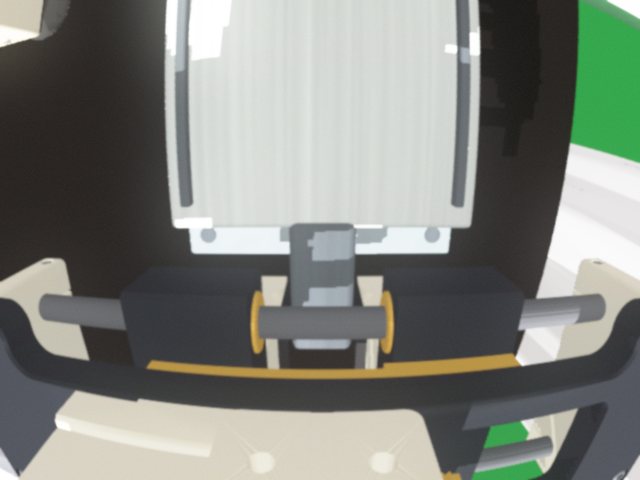

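The plate edge dropped by about 1 px with the step, so it is still following the hand and fz is only now rising. Continuing in small steps.

Request:
move_arm(
  increments=[
    [[0,0,-1],0],
    [[0,0,-0.7],0],
    [[0,0,0],0],
    [[0,0,0],0],
    [[0,0,0],0],
    [[0,0,0],0],
    [[0,0,0],0],
    [[0,0,0],0],
  ],
)

```text
clock: 22.0
tool_pos: [0.4465, -0.2682, 0.0343]
orientation: [179.1, 2.3, 5.0]
force: [-3.2, -1.0, 2.7]
opening: 0.0236
```

Run:
```python
from plant import ctrl
o=ctrl.get_obs();print(o["tool_pos"],o["force"],o["moment"])
import cv2
for n,(x0,y0,w,h) in (("side",(355,165,75,60)),):
    s=ctrl.snapshot(n); im=s["color"][:,:,::-1][y0:y0+h,x0:x0+w]
    im=cv2.convertScaleAbs(im,alpha=1.5,beta=10)
    cv2.imwrite(f"pics/{n}10.png",cv2.resize(im,None,fx=9,fy=9,interpolation=cv2.INTER_CUBIC))
```

```text
[ 0.44649435 -0.26818     0.03431171] [-3.19243002 -0.9985733   2.74509731] [-0.08530037  1.09610849 -0.10972791]
```

View pics/side10.png

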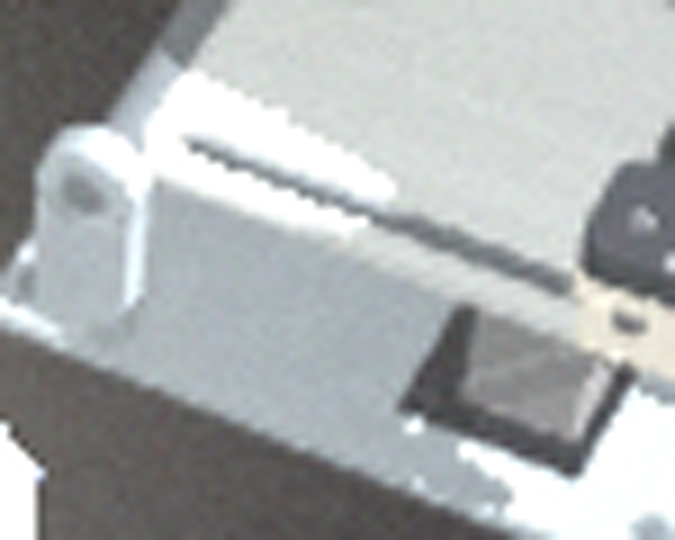

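z did not move for a 1.7 mm command, so it may be in contact. I'll confirm with a firmer push, reading the force at the end.

Request:
move_arm(
  increments=[
    [[0,0,0],0],
    [[0,0,0],0],
    [[0,0,0],0],
    [[0,0,0],0],
    [[0,0,-1],0],
    [[0,0,-1.5],0],
    [[0,0,-2],0],
    [[0,0,-2],0],
  ],
)

```text
clock: 22.85
tool_pos: [0.4466, -0.2683, 0.0341]
orientation: [179.0, 2.3, 5.1]
force: [-10.3, 5.4, 27.7]
opening: 0.024
```

Run:
```python
from plant import ctrl
o=ctrl.get_obs();print(o["tool_pos"],o["force"],o["moment"])
import cv2
for n,(x0,y0,w,h) in (("side",(355,165,75,60)),):
    s=ctrl.snapshot(n); im=s["color"][:,:,::-1][y0:y0+h,x0:x0+w]
    im=cv2.convertScaleAbs(im,alpha=1.5,beta=10)
    cv2.imwrite(f"pics/{n}11.png",cv2.resize(im,None,fx=9,fy=9,interpolation=cv2.INTER_CUBIC))
```

```text
[ 0.44656655 -0.26825616  0.03410289] [-10.31504947   5.41687665  27.70063251] [ 2.08428598  3.85312866 -0.33342779]
```

View pics/side11.png

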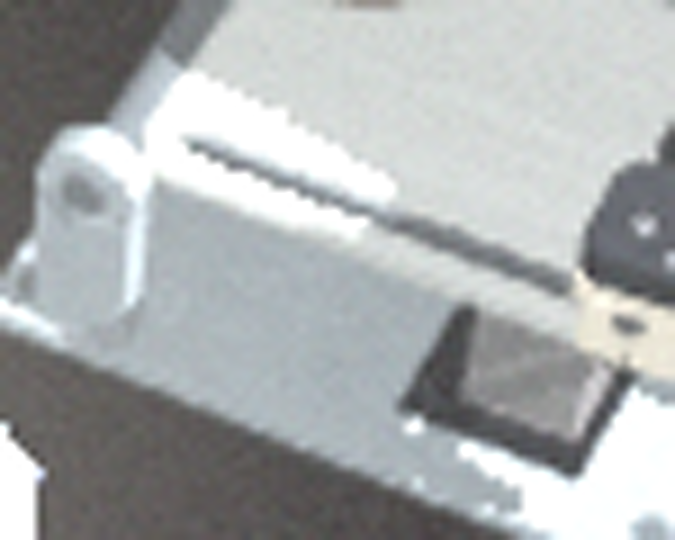

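Solid contact: fz reached 27.7 N with z unchanged, so the plate is on the bar. I'll relax the push first, then open.

Request:
move_arm(
  increments=[
    [[0,0,0],0],
    [[0,0,0],0],
    [[0,0,0],0],
    [[0,0,0],0],
    [[0,0,0],0],
    [[0,0,0],0],
    [[0,0,0],0],
    [[0,0,0],0],
  ],
)

```text
clock: 23.7
tool_pos: [0.4465, -0.2682, 0.0343]
orientation: [179.0, 2.3, 5.1]
force: [-3.9, -1.1, 3.4]
opening: 0.0235
```

Request:
move_arm(
  increments=[
    [[0,0,0],0],
    [[0,0,0],0],
    [[0,0,0],0],
    [[0,0,0],0],
    [[0,0,0],0],
    [[0,0,0],0],
    [[0,0,0],0],
    [[0,0,0],0],
  ],
  jaw=0.3,
)

```text
clock: 24.5
tool_pos: [0.4506, -0.2682, 0.0346]
orientation: [178.9, 1.9, 5.2]
force: [0.1, 0.0, 0.6]
opening: 0.057
```

Opened, and forces fell to about 0. Lifting straight up.

Request:
move_arm(
  increments=[
    [[0,0,5],0],
    [[0,0,10],0],
    [[0,0,20],0],
    [[0,0,30],0],
    [[0,0,40],0],
    [[0,0,40],0],
    [[0,0,40],0],
    [[0,0,30],0],
  ],
)

```text
clock: 25.3
tool_pos: [0.4455, -0.2674, 0.2588]
orientation: [179.0, 2.3, 5.2]
force: [1.1, -0.0, 0.3]
opening: 0.0566
```

Request:
move_arm(
  increments=[
    [[-5,20,20],0],
    [[-5,40,10],0],
    [[-5,40,10],0],
    [[0,40,0],0],
    [[0,40,0],0],
    [[0,40,0],0],
    [[0,20,0],0],
    [[0,0,0],0],
  ],
)

```text
clock: 26.1
tool_pos: [0.4281, -0.0211, 0.3151]
orientation: [179.0, 1.1, 5.0]
force: [0.3, -0.3, -0.0]
opening: 0.0566
```

Run:
```python
from plant import ctrl
import cv2
o=ctrl.get_obs();print(o["clock"],o["tool_pos"],o["force"])
for n,(x0,y0,w,h) in (("side",(345,140,120,90)),("scene",(325,245,120,115))):
    s=ctrl.snapshot(n); im=s["color"][:,:,::-1]; cv2.imwrite(f"pics/{n}12.png",im)
    cv2.imwrite(f"pics/{n}12c.png",cv2.resize(im[y0:y0+h,x0:x0+w],None,fx=5,fy=5,interpolation=cv2.INTER_CUBIC))
```

```text
26.1 [ 0.42814129 -0.02105929  0.31507589] [ 0.26965415 -0.30353255 -0.02316763]
```

View pics/scene12c.png

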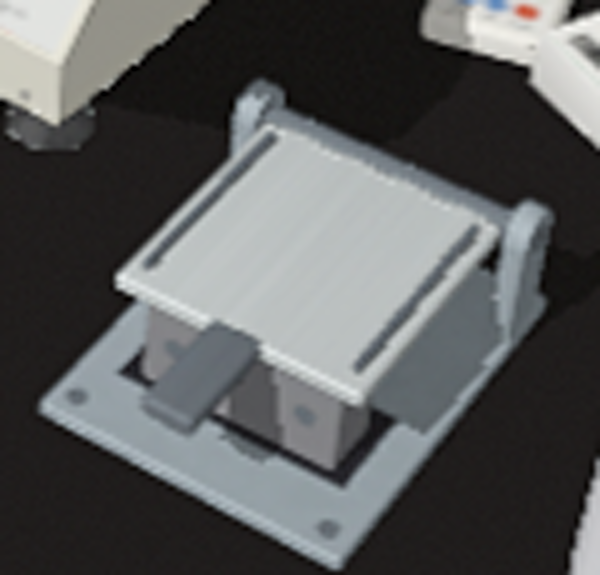

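View pics/side12c.png

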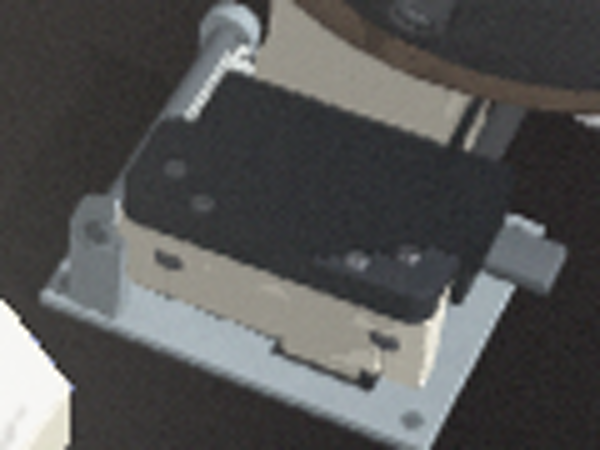

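View pics/scene12.png

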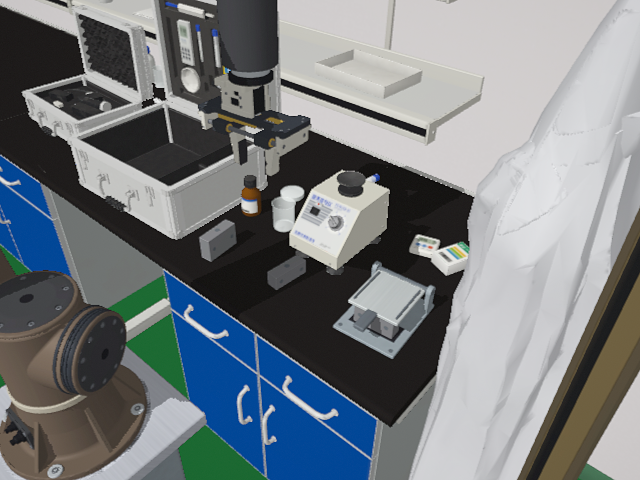

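Run:
```python
from h import *
np.set_printoptions(precision=4,suppress=True)
y=np.radians(5.1);u=np.array([np.cos(y),np.sin(y)]);v=np.array([-u[1],u[0]]);s0=np.array([.511,-.2622])+.035*u
SC=lambda a,b:((a+.5)/5-.5+325,(b+.5)/5-.5+245)
for n,p,z in [("plate front L top",(115,280),.064),("front R top",(360,397),.064),("front edge mid", (237,338),.064),("tongue end top L",(145,402),.065),("tongue end top R",(188,420),.065),("bar bot R",(336,470),.008),("bar botL",(148,374),.008)]:
    X=plane("scene",SC(*p),z); print(n,X,"stand x,y mm",((X[:2]-s0)@u*1e3).round(1),((X[:2]-s0)@v*1e3).round(1))
a=cv2.imread("pics/scene0.png").astype(int);b=cv2.imread("pics/scene12.png").astype(int)
for n,(x0,y0,x1,y1) in {"high":(198,215,238,262),"low":(265,250,308,290),"beaker":(272,192,296,232)}.items():
    ga=cv2.Canny(a[y0:y1,x0:x1].astype(np.uint8),50,120);gb=cv2.Canny(b[y0:y1,x0:x1].astype(np.uint8),50,120)
    sh,r=cv2.phaseCorrelate(ga.astype(float),gb.astype(float));print(n,np.round(sh,2),round(r,2))
```

```text
plate front L top [ 0.4787 -0.2098  0.064 ] stand x,y mm -62.6 55.0
front R top [ 0.4902 -0.319   0.064 ] stand x,y mm -60.8 -54.7
front edge mid [ 0.4846 -0.2653  0.064 ] stand x,y mm -61.5 -0.8
tongue end top L [ 0.4332 -0.2596  0.065 ] stand x,y mm -112.3 9.5
tongue end top R [ 0.4366 -0.2774  0.065 ] stand x,y mm -110.5 -8.5
bar bot R [ 0.4995 -0.3084  0.008 ] stand x,y mm -50.6 -45.0
bar botL [ 0.4918 -0.2204  0.008 ] stand x,y mm -50.4 43.3
high [0.34 0.03] 0.51
low [ 0.59 -0.06] 0.64
beaker [ 0.13 -0.01] 0.98
```

Request:
move_arm(
  increments=[
    [[0,20,0],0],
    [[0,40,0],0],
    [[0,40,0],0],
    [[0,40,0],0],
    [[0,40,0],0],
    [[0,40,0],0],
    [[0,20,0],0],
    [[0,0,0],0],
  ],
)

```text
clock: 27.0
tool_pos: [0.4284, 0.2173, 0.3172]
orientation: [178.9, 1.1, 4.2]
force: [-0.3, -0.0, 0.5]
opening: 0.0569
```

Run:
```python
from plant import ctrl
import cv2
s=ctrl.snapshot("side"); im=s["color"][:,:,::-1]; cv2.imwrite("pics/side13.png",im)
cv2.imwrite("pics/side13c.png",cv2.resize(im[140:230,345:465],None,fx=5,fy=5,interpolation=cv2.INTER_CUBIC))
s=ctrl.snapshot("scene"); cv2.imwrite("pics/scene13.png",s["color"][:,:,::-1])
```

```text
(no output)
```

View pics/side13.png

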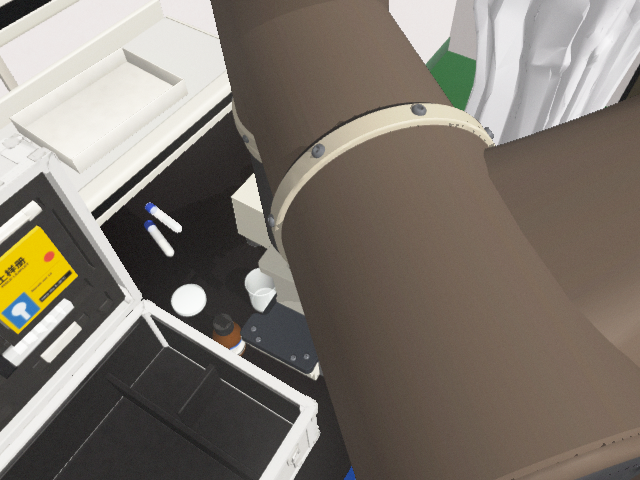

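View pics/side13c.png

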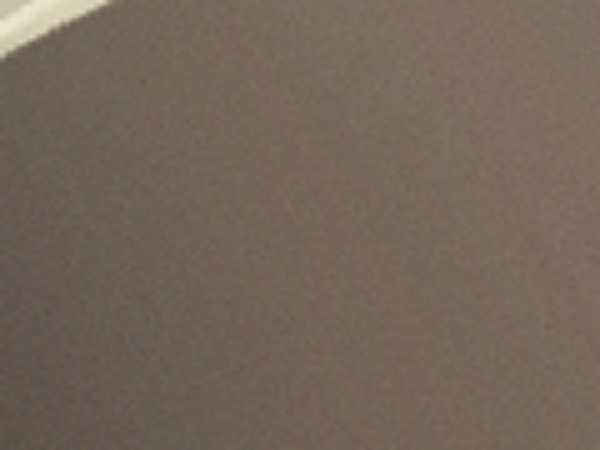

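From the scene view, the plate front edge is at stand x = -61 to -62 mm (level: -60) and the tongue end at -111 (level: -111). The bar's near bottom edge is at x = -50.5, y = ±44–45, inside the strip. The side view is blocked by the arm. One last check that bar_low and bar_high haven't moved.

Run:
```python
import cv2,numpy as np
o=[]
for f in ("scene0","scene12"):
    im=cv2.imread(f"pics/{f}.png")[210:300,190:320]; o.append(cv2.resize(cv2.convertScaleAbs(im,alpha=1.6,beta=10),None,fx=5,fy=3.3*1.5,interpolation=cv2.INTER_CUBIC)[:, :])
v=cv2.resize(np.vstack(o),(440,600));cv2.imwrite("pics/cmp.png",v)
```

```text
(no output)
```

View pics/cmp.png

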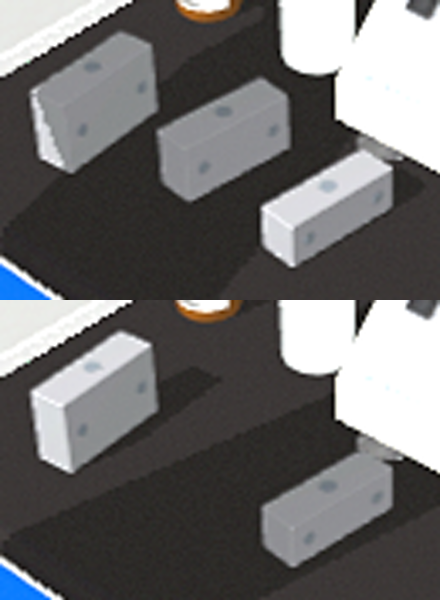

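The before/after comparison shows bar_high (hole at (92,67) and (92,367)) and bar_low (hole at (327,186) and (327,486)) in the same places; only the shadows differ. Handing in.

Run:
```python
from plant import ctrl
o=ctrl.get_obs();print(o["clock"],o["tool_pos"],o["force"])
print(ctrl.close_job())
```

```text
27.1 [0.42819967 0.21553562 0.31729725] [-0.1106999  -0.2128828   0.25093299]
the job is handed in; nothing more can be done
None
```

The plate now rests level on bar_mid, the 48 mm bar, which stands on the dark strip. I handed the job in at 27.1 s.

**What I did**
- **Bar:** I picked the middle bar, whose top measured 49 mm against 61 and 37 mm for the other two. I set it on the strip hole side up, lengthwise along the strip.
- **Plate:** I gripped the tongue across its width, which measured 24 mm. I brought the plate down along its arc until it rested on the bar, then relaxed the push, opened the fingers and moved the arm away.

**What the last checks showed**
- **Contact:** With the plate on the bar, a brief test push reached about 28 N with no movement. After release the force on the tool was about 0.
- **Level:** In the scene camera the plate's front edge is at x = −61 to −62 mm of the stand (−60 if level). The tongue end is at about −111 mm (−111 if level).
- **Bar on strip:** Its near bottom edge is at x ≈ −50.5 mm and its ends at y ≈ ±44 mm, inside the strip. Before lowering, its centre measured within about 4 mm of the strip's.
- **Others:** bar_high and bar_low look the same as at the start, and the beaker shows no shift. I checked the bottle and petri dish only by eye.

**What disagreed or could not be checked**
- **Grip radius:** While lowering, the grip radius worked out from the arm's position grew from 157 to 165 mm. At contact the gripper was about 7 mm below the height I expected for a level plate. The fingers probably slid a little along the tongue, so I relied on the force and the pictures instead.
- **Final side view:** The arm blocked the side camera, so the final level check rests on the scene camera alone.
- **Automatic comparison:** It gave 0.3–0.6 px for the other two bars with weak confidence. I put that down to changed shadows.

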